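# Hang the focus target and set the focus dial free of backlash

## Task

In the card shop's photo corner, take the yellow slotted target plate out of the rack and hang it on the stand's pin, sliding its side slot over the pin until the pin sits up in the notch, and let go. Then set the white focus dial to the red mark with its blue knob, free of backlash: turn it back anticlockwise until the pointer is at least 10 degrees short of the mark, come up to the mark turning clockwise only, and let go with the slack still taken up that way (if you run past, back off and come up again). Do not turn the bezel that carries the mark, and leave everything else where it is.

Things in the scene. Friction and masses are not known exactly. Their poses are not given: they have to be found in the camera images.
- plate: yellow focus-target plate, black and white checker on both faces, 8 mm thick (its x), 80 mm wide (its y), 142 mm tall (its z), 0.08 to 0.17 kg. Origin: centre of its underside. A hanging slot opens at its +y edge (see notch); a grip tab 40 mm wide tops it, from 100 to 142 mm. Starts upright in one of the rack's two grooves
- notch (a point): where the pin's centre line lies in the plate once seated: on the plate's middle line (y = 0), 87 mm above its underside; axes as the plate's. The slot is 14 mm high, 70 to 84 mm above the underside, from the +y edge in to y = -6 mm; over its inner end a notch (y -6 to +6 mm) rises to 90 mm. So the slot's mid-height is 10 mm below this point
- tab (a point): middle of the plate's grip tab, 124 mm above its underside
- rack: wooden rack 140 x 100 x 35 mm, fixed. Origin: centre of its underside. Two grooves along its y, at x = -40 and +40 mm, 11 mm wide, floor 12 mm above the table, so 23 mm deep
- stand: target stand, fixed: dark steel foot and an aluminium post. Origin on the table. Its -x is the side to which the pin points, z is up. The post is 30 mm wide, its face at x = +20 mm, its top 129 mm above the table
- pin (a point): middle of the stand's level steel pin, 125 mm above the table; axes as the stand's. 6 mm thick, along x, free from the post's face (17 mm to +x) to a red head 18 mm across (19 mm to -x), too large for the slot: the plate goes on sideways, along the stand's y, its x along the pin, either face to the front
- console: grey camera console, fixed. Origin: centre of its foot. Its 150 x 150 mm sloped face with the focus dial looks to its own -x and up: the normal, which is the dial's axis, is 0.6 rad (34 degrees) from vertical. Face middle 105 mm above the table, its upper edge 147 mm; a black camera head 90 mm high stands at its -y side
- mark (a point): inner end of the red mark on the black bezel around the dial, 46 mm from the dial's axis
- pointer (a point): outer end of the black pointer line on the white dial, 44 mm from its axis; it stands beside the mark when the dial is set
- knob_grip (a point): on the dial's axis, 36 mm out from the sloped face, at the middle of the grip height of the blue knob's bar. Axes: x along the bar, y across it, z out of the face along the dial's axis. The bar is 44 mm long, 14 mm wide, from 15 to 51 mm out from the face; the white dial (88 mm across) has its surface 10 mm out
- dial (a joint): angle of the white dial's pointer from the red mark, rad: 0 on the mark, positive past it clockwise, negative short of it, as seen looking at the face. It starts 0.35 to 0.65 past the mark. Friction about 0.12 N m; it stays where it is left
- knob (a joint): angle of the blue knob against the dial, rad: the lost motion (backlash) between them, 0 to 0.35, clockwise positive; at 0 the white tick on top of the bar is in line with the pointer. At 0.35 the slack is taken up clockwise and turning clockwise carries the dial along; at 0 turning anticlockwise does. In between the knob turns freely (0.015 N m) and the dial stands still
- bezel (a joint): angle of the bezel with the red mark, rad, clockwise positive, 0 with the mark at the top of the slope. Very stiff (2 N m); it must stay where it is
- card_case: grey card case 8 x 82 x 125 mm with a blue, red and orange card, standing in the other groove of the rack; no slot; leave alone. Origin: centre of its underside
- deck_box: orange deck box 50 x 72 x 95 mm with a black band; leave alone. Origin: centre of its underside
- booster_box: red carton 75 x 130 x 55 mm; leave alone. Origin: centre of its underside
- case_stack: low grey stack of card cases 80 x 115 x 24 mm; leave alone. Origin: centre of its underside
- loupe: small black loupe, 36 mm across, 34 mm high; leave alone. Origin: centre of its underside
- dice_jar: green glass jar 60 mm across, 85 mm high; leave alone. Origin: centre of its underside
- screwdriver: screwdriver 150 mm long lying on the table; leave alone
- marker_cup: blue open cup 72 mm across, 95 mm high; leave alone. Origin: centre of its underside
Not all that is in view belongs to the job. Leave any brown or green look-alike of the stand alone.

How it is judged:
On the way, in this order (a step that is already met when the one before it is completed fails the run):
1. the plate hangs on the pin by its notch, let go (y of notch in the frame of pin between -0.006 and 0.006 m and z of notch in the frame of pin between -0.004 and 0.004 m and x of notch in the frame of pin between -0.02 and 0.018 m and angle between plate's own z axis and vertical below 0.2 rad and contact force between the fingers and plate below 0.1 N and linear speed of plate below 0.05 m/s and contact force between plate and stand above 0.2 N), for 0.3 s.
2. the dial has been turned back to at least 8 degrees short of the mark (value of joint dial below -0.14 rad), for 0.1 s.
3. the dial has come up to the mark with the slack taken up clockwise (value of joint dial between -0.07 and 0.07 rad and value of joint knob above 0.24 rad), for 0.2 s.
At the end, for the whole second after the job is handed in: The plate hangs still and upright (within 11 degrees) on the pin with the pin in the top of its notch; the dial's pointer is within 0.07 rad (4 degrees, 3 mm) of the red mark, and the knob stands in the clockwise third of its slack (over 0.24 of 0.35 rad); nothing is held (all of step 1 and all of step 3); the robot touches nothing.
It fails at once if the bezel with the mark is turned by more than 4 mm (distance of mark from where it was at the start of the episode above 0.004 m).
It fails at once if a bystander (card case, deck box, booster box, case stack, loupe, dice jar, screwdriver or marker cup) is moved by more than 25 mm (distance of any of card_case, deck_box, booster_box, case_stack, loupe, dice_jar, screwdriver, marker_cup from where it was at the start of the episode above 0.025 m).
It also fails if it takes over 45 s, if anything falls off the work surface, if the arm or the gripper's body presses on something with over 40 N, if the wrist force passes 120 N, or if a joint passes its speed limit or range.

## Robot

A 7-joint arm with a two-finger parallel gripper is mounted at the origin on the work surface. World frame = base frame: x ahead of the robot, y to its left, z up, the work surface at z = 0. Lengths are in m, angles in rad, forces in N, time in s.
With the tool pointing down it reaches from about 0.4 to 0.85 m from the base axis. Payload 6.9 kg.
Tool frame: the origin (TCP) lies midway between the tips of the shut fingers; the grasp point (between the pads) lies behind it (ctrl.pinch_z is the z of the grasp point in the tool frame, in m); z points along the fingers, y is the line along which they close (so a half turn about z gives the same grasp; the last joint's range is limited). The gripper opens to 85 mm and grips with 20 to 120 N. Pads are 22 mm wide; open, the fingers measure 114 mm over their backs; the gripper's body (76 mm by 85 mm) begins 54 mm behind the grasp point. The pads swing forward as they close: fully open they stand 13 mm farther back than shut.
Start: joints at [-1.062, 0.507, -0.238, 1.5, 0.126, 1.149, -0.155], TCP at [0.246, 0.575, 0.231] pointing down, gripper open.
Joint ranges: [-3.08, 3.08], [-0.24, 2.05], [-1.43, 1.35], [0, 2.5], [-1.52, 4.66], [0.17, 1.96], [-2.89, 2.89]. Speed limits (rad/s): [2.39, 2.39, 3.14, 3.14, 3.14, 3.14, 3.14].

## Interface

Orientations are given as a unit quaternion [w, x, y, z].
In Python, from station import ctrl, get_state, vision, ticket, models gives the robot as it stands. Calls block until the motion is done:
- ctrl.movep(position, orientation): joint-space move of the TCP to a pose.
- ctrl.movel(position, frame=None, max_speed=0.15): straight line of the TCP; frame=None keeps the orientation; max_speed is the mean speed in m/s.
- ctrl.set_joints(angles): joint-space move.
- ctrl.ungrasp() and ctrl.close_gripper(force=None): open the fingers fully, or close them until they stop; force is the grip in N (None keeps the last).
- ctrl.pause(seconds).
- ctrl.ik(position, orientation): joint angles nearest the present ones, or None.
- get_state(): the state.
- vision.grab_frame(name): name is "scene" or "top" or "wrist"; returns (picture, depth): 400x640x3 uint8, blue, green, red; 400x640 float32, m along the optical axis (not along the pixel's ray), 0 where there is no reading.
- vision.camera_info(name): a dict with "mtx" (3x3 intrinsics, pixels), "R" (3x3) and "t" (3): a world point X has camera coordinates R X + t; the wrist camera has in their place "hand_eye" (4x4, takes a point from camera to tool coordinates, whose origin is the TCP and whose axes are the flange's). Camera axes: x right, y down, z forward; pixel columns grow to the right and rows downward; lengths in m; the calibration is good to about 2 mm. A picture is of the moment at which its call begins: read the wrist's pose just before it. camera_info takes no time and is no camera call.
A pose or a line that the arm cannot do raises ctrl.Unreachable and nothing moves.
- ticket.close_job(): hands the job in; it is judged then, once.
Trained networks look in the newest picture that a camera, given by its name, has taken for a name from the list of things; names that differ only in an ending like _2 or _b are one class to them, and where a whole thing is asked for, a point or a joint stands for the part that bears it (a point fixed in the world has none). Each returns a list of dicts, best first, with "p" (0 to 1); they miss things now and then, are a little off and sometimes report something else, mostly with a low value. They report only what shows in the picture. A call takes as long as a camera call. They do not tell look-alikes from the thing itself.
- models.recognise(camera, target): "point" ([column, row] in pixels, amid what is visible of it).
- models.masks_of(camera, target): "mask" (400x640 bool, what is visible of it) and "point" ([column, row] in pixels, amid what is visible of it).
The state is a dict: "time": time; "qpos": joint angles; "qd": joint speeds; "tau": joint torques, N m; "tcp_pos": TCP position; "eef_rot": TCP orientation; "contact_force": force on the tool from outside, world axes, zero at the start; "wrist_torque": the same for the moment, N m; "width": finger opening in m; "gripper_force": force on a finger pad.
Only numpy, scipy, OpenCV 4.12 (cv2) and the standard library are available. Lean on these libraries where they do the work, as an engineer would, in place of code of your own. Each camera call takes 0.05 s, during which the arm holds its last target. There are 200 camera calls.

## Working session

There is one attempt and no reset: what is moved stays moved. The work goes in short steps, each a Python script; the robot and the scene stay as the last script left them, time stands still between calls to the robot, and variables do not carry over. Pictures are saved under pics/ and viewed, at most 10 in all, crops included, and the job is handed in when it is done.

```bash
ls; mkdir -p pics; python3 - <<'E'
from station import *
import cv2, numpy as np
print(ctrl.pinch_z, get_state()['time'])
for n in ("scene","top"):
    im,d=vision.grab_frame(n); cv2.imwrite(f"pics/{n}0.png",im); np.savez(f"{n}0.npz",im=im,d=d)
    i=vision.camera_info(n); print(n,i['mtx'].tolist(),(-i['R'].T@i['t']).round(3),i['R'].round(3).tolist())
    for t in ("plate","rack","stand","console","pin","mark","pointer","knob_grip","card_case","tab","notch"):
        print(t,[(np.round(x['point']).tolist(),round(x['p'],2)) for x in models.recognise(n,t)][:4])
E
```

```text
pics
-0.0187 0.0
scene [[431.01884355324495, 0.0, 316.20812628082035], [0.0, 431.01884355324495, 196.62969215737687], [0.0, 0.0, 1.0]] [ 1.174 -0.386  1.002] [[0.563, 0.826, -0.017], [0.622, -0.437, -0.65], [-0.544, 0.355, -0.76]]
plate [([209.0, 257.0], 0.75), ([335.0, 307.0], 0.16)]
rack [([219.0, 273.0], 0.68), ([375.0, 182.0], 0.67), ([365.0, 162.0], 0.32)]
stand [([318.0, 249.0], 0.81), ([328.0, 133.0], 0.79), ([219.0, 199.0], 0.78), ([202.0, 360.0], 0.71)]
console [([378.0, 183.0], 0.83)]
pin [([200.0, 360.0], 0.97), ([223.0, 199.0], 0.91), ([330.0, 137.0], 0.88), ([315.0, 251.0], 0.59)]
mark [([368.0, 165.0], 0.84)]
pointer [([368.0, 167.0], 0.57), ([317.0, 252.0], 0.21)]
knob_grip [([364.0, 162.0], 0.52)]
card_case [([203.0, 232.0], 0.97), ([374.0, 181.0], 0.51)]
tab [([218.0, 259.0], 0.56)]
notch [([219.0, 257.0], 0.95)]
top [[381.64769936194307, 0.0, 315.53822681040367], [0.0, 381.64769936194307, 201.89327950432988], [0.0, 0.0, 1.0]] [0.279 0.028 1.349] [[0.02, -1.0, 0.008], [-0.98, -0.021, -0.198], [0.198, -0.004, -0.98]]
plate [([404.0, 202.0], 0.73), ([257.0, 201.0], 0.2)]
rack [([397.0, 220.0], 0.56)]
stand [([363.0, 270.0], 0.89), ([332.0, 182.0], 0.72), ([434.0, 160.0], 0.68), ([242.0, 282.0], 0.56)]
console [([257.0, 201.0], 0.65)]
pin [([242.0, 281.0], 0.88), ([334.0, 180.0], 0.85), ([435.0, 159.0], 0.66), ([364.0, 268.0], 0.6)]
mark [([251.0, 204.0], 0.86)]
pointer []
knob_grip [([257.0, 202.0], 0.39)]
card_case [([400.0, 224.0], 0.44), ([252.0, 204.0], 0.19)]
tab [([405.0, 204.0], 0.61)]
notch [([403.0, 203.0], 0.79), ([258.0, 204.0], 0.64)]
```

View pics/scene0.png

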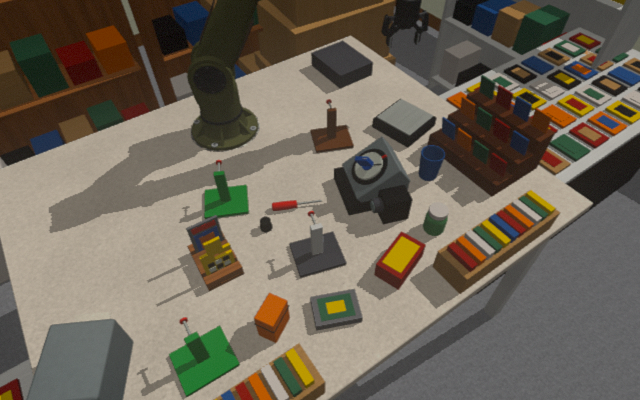

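View pics/top0.png

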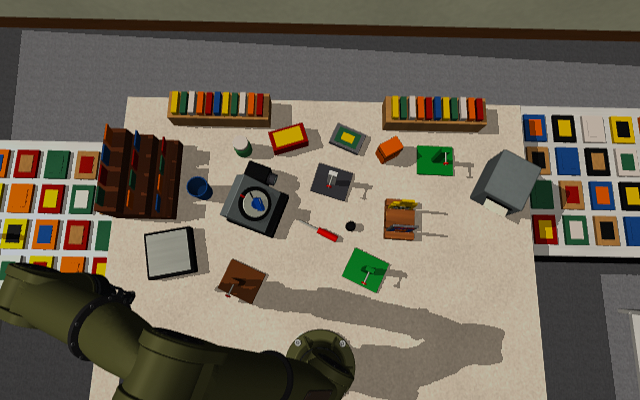

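The grey-footed stand is at scene (318,249) and top (332,182). Its look-alikes are brown at scene (328,133) and green at (219,199) and (202,360). I take the dark-footed one with the aluminium post, as described. The rack is at scene (215,265), with the yellow plate in the groove nearer that camera, and the console is at (375,180). Next I'll measure from depth and confirm with crops.

```bash
cat > h.py <<'E'
from station import *
import numpy as np, cv2
def cloud(n,d):
    i=vision.camera_info(n); K,R,t=i['mtx'],i['R'],i['t']
    v,u=np.mgrid[:400,:640]
    c=np.stack([(u-K[0,2])/K[0,0]*d,(v-K[1,2])/K[1,1]*d,d],-1)
    P=(c-t)@R; P[d<=0]=np.nan; return P
def proj(n,X):
    i=vision.camera_info(n); c=i['R']@np.asarray(X)+i['t']; c=i['mtx']@c; return c[:2]/c[2]
E
python3 - <<'E'
from h import *
np.set_printoptions(precision=4,suppress=True)
C={}
for n in ("scene","top"):
    z=np.load(n+"0.npz"); im=z['im']; P=cloud(n,z['d']); C[n]=(im,P); hsv=cv2.cvtColor(im,cv2.COLOR_BGR2HSV)
    v,u=np.mgrid[:400,:640]
    def near(p,r): return (abs(u-p[0])<r)&(abs(v-p[1])<r)
    pl=(209,250) if n=="scene" else (402,215); st=(316,240) if n=="scene" else (332,182); co=(375,178) if n=="scene" else (255,200)
    H,S,V=hsv[...,0],hsv[...,1],hsv[...,2]; Z=P[...,2]
    def rect(name,m):
        Q=P[m]; 
        if len(Q)<5: print(n,name,len(Q)); return
        r=cv2.minAreaRect((Q[:,:2]*1000).astype(np.float32)); print(n,name,len(Q),'med',np.median(Q,0),'rect',np.round(r[0],1),np.round(r[1],1),round(r[2],1))
    rect('table',near(st,60)&(abs(Z)<.006)&(V>150))
    rect('racktop',near(pl,45)&(abs(Z-.035)<.006))
    rect('plate',near(pl,40)&(H>20)&(H<35)&(S>120)&(Z>.05))
    rect('platetop',near(pl,40)&(H>20)&(H<35)&(S>120)&(Z>.125))
    rect('hi',near(pl,40)&(Z>.125)&(Z<.17))
    rect('cards',near(pl,40)&(Z>.11)&~((H>20)&(H<35)&(S>120)))
    rect('posttop',near(st,35)&(Z>.120)&(Z<.14)&(S<80))
    rect('post',near(st,35)&(Z>.05)&(Z<.135)&(S<80))
    rect('foot',near(st,40)&(Z>.006)&(Z<.03)&(V<130))
    rect('head',near(st,45)&((H<8)|(H>172))&(S>130)&(Z>.09))
    m=near(co,45)&(Z>.05)&(Z<.16)
    rect('console',m)
    b=near(co,45)&(H>100)&(H<125)&(S>130)&(Z>.08); rect('blue',b)
    rect('redmark',near(co,45)&((H<8)|(H>172))&(S>120)&(Z>.06))
    rect('white',near(co,45)&(S<50)&(V>150)&(Z>.07))
    rect('head90',near(co,60)&(V<60)&(Z>.16))
a=C['scene'][0][120:225,325:420]; b=C['top'][0][155:245,215:300]; c=C['scene'][0][205:295,180:350]
f=lambda x,s:cv2.resize(x,(s[0],s[1]),interpolation=cv2.INTER_CUBIC)
o=np.vstack([np.hstack([f(a,(380,310)),f(b,(380,310))]),f(c,(760,290))]); cv2.imwrite('pics/crop1.png',o)
E
```

```text
scene table 7688 med [ 0.5867 -0.0317 -0.0015] rect [562.7  -4.1] [357.5 415. ] 55.3
scene racktop 710 med [ 0.5407 -0.2887  0.0337] rect [ 496.6 -272.3] [ 99.5 143.2] 86.7
scene plate 566 med [ 0.5386 -0.2757  0.1071] rect [ 500.4 -271.7] [78.8 84. ] 86.5
scene platetop 158 med [ 0.5388 -0.274   0.1448] rect [ 535.7 -273.5] [38.8 12.1] 84.6
scene hi 328 med [ 0.496  -0.272   0.1356] rect [ 497.6 -267.3] [80.3 91.3] 88.9
scene cards 289 med [ 0.4594 -0.267   0.1277] rect [ 494.4 -270. ] [81.2 89.2] 85.2
scene posttop 105 med [ 0.628  -0.0304  0.1266] rect [611.8 -26.8] [29.3 54.8] 70.4
scene post 291 med [ 0.6337 -0.0347  0.1061] rect [611.5 -26.7] [29.8 57.9] 69.3
scene foot 1597 med [ 0.635  -0.0375  0.0107] rect [581.4  24.9] [216.1 239.2] 74.1
scene head 14 med [ 0.5851 -0.0204  0.1295] rect [584.8 -20.2] [14.5  3.9] 72.7
scene console 3417 med [0.5747 0.2182 0.0941] rect [561.2 233.1] [161.3 218.6] 70.9
scene blue 85 med [0.5283 0.206  0.1398] rect [522.2 201.7] [49.8 19.6] 35.2
scene redmark 16 med [0.5422 0.2604 0.1391] rect [539.1 261.6] [10.7 15.7] 73.7
scene white 7 med [0.
[... 511 characters left out ...]
-0.262   0.1356] rect [ 493.4 -267.2] [80.4 90.1] 86.2
top posttop 66 med [ 0.622  -0.0275  0.1289] rect [606.4 -23.4] [29.5 57.1] 67.8
top post 104 med [ 0.6208 -0.0291  0.1264] rect [607.  -31.1] [56.8 29.8] 1.0
top foot 1164 med [ 0.6351 -0.0455  0.0133] rect [628.  -31.1] [292.8 274.9] 1.8
top head 13 med [ 0.5813 -0.0193  0.131 ] rect [581.6 -17.9] [16.2  5.6] 69.0
top console 2709 med [0.5378 0.232  0.1083] rect [553.3 222.8] [183.5 214.7] 70.2
top blue 127 med [0.5133 0.21   0.1377] rect [571.4 207.9] [186.4  48. ] 0.8
top redmark 21 med [0.5378 0.2612 0.1398] rect [529.3 222.8] [71.5 83.1] 13.4
top white 16 med [0.5179 0.2584 0.1332] rect [553.6 266.9] [123.4  23.1] 22.7
top head90 0
```

View pics/crop1.png

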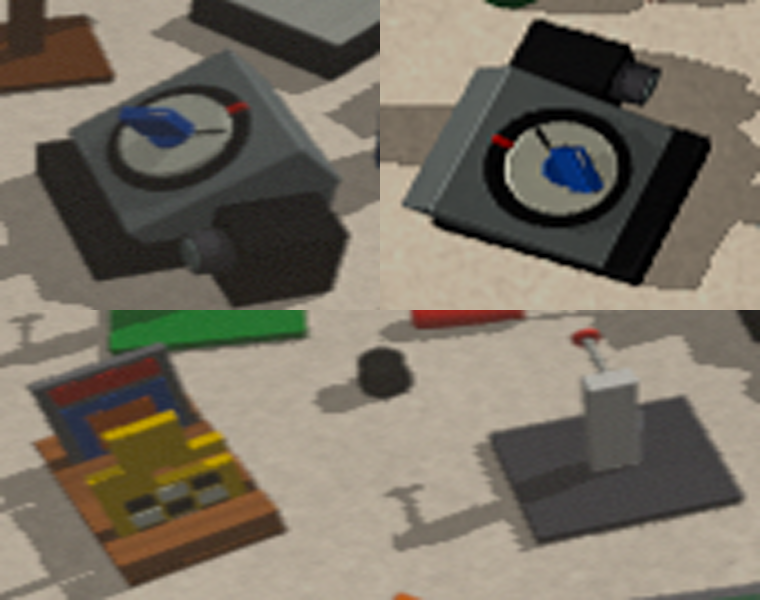

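The crop shows the dark-footed stand with its aluminium post and red pin head, so that is the one meant. The plate is nearer the scene camera, with its slot apparently opening to the right (world +y). The red mark is at the top of the slope with the pointer clockwise past it. I'll fly over the console, stand and rack with the wrist camera on the way to the plate.

```bash
cat >> h.py <<'E'
from scipy.spatial.transform import Rotation as Rn
np.set_printoptions(precision=4,suppress=True)
def quat(R): q=Rn.from_matrix(R).as_quat(); return q[[3,0,1,2]]
def rot(q): return Rn.from_quat(np.asarray(q)[[1,2,3,0]]).as_matrix()
def down(a):  # tool down, closing axis y at world yaw a
    y=np.array([np.cos(a),np.sin(a),0]); z=np.array([0,0,-1.]); return np.column_stack([np.cross(y,z),y,z])
def wrist(name):
    s=get_state(); im,d=vision.grab_frame("wrist"); i=vision.camera_info("wrist"); K,T=i['mtx'],i['hand_eye']
    R=rot(s['eef_rot']); M=np.eye(4); M[:3,:3]=R; M[:3,3]=s['tcp_pos']; W=M@T
    v,u=np.mgrid[:400,:640]
    c=np.stack([(u-K[0,2])/K[0,0]*d,(v-K[1,2])/K[1,1]*d,d],-1); P=c@W[:3,:3].T+W[:3,3]; P[d<=0]=np.nan
    cv2.imwrite(f'pics/{name}.png',im); np.savez(name+'.npz',im=im,P=P,W=W,K=K); return im,P,W,K
E
python3 - <<'E'
from h import *
s=get_state(); print(s['eef_rot'],rot(s['eef_rot'])); print(vision.camera_info('wrist'))
for n,co in(("scene",(375,178)),("top",(255,200))):
    z=np.load(n+"0.npz"); P=cloud(n,z['d']); im=z['im']; v,u=np.mgrid[:400,:640]
    hsv=cv2.cvtColor(im,cv2.COLOR_BGR2HSV)
    m=(abs(u-co[0])<42)&(abs(v-co[1])<50)&(P[...,2]>.06)&(P[...,2]<.15); Q=P[m]
    rng=np.random.default_rng(0); best=0
    for _ in range(500):
        a=Q[rng.choice(len(Q),3)]; nn=np.cross(a[1]-a[0],a[2]-a[0]); 
        if np.linalg.norm(nn)<1e-7: continue
        nn/=np.linalg.norm(nn); nn*=np.sign(nn[2]); 
        if abs(np.arccos(nn[2])-.6)>.12: continue
        k=abs((Q-a[0])@nn)<.003
        if k.sum()>best: best=k.sum(); kb=k
    q=Q[kb]; c=q.mean(0); nn=np.linalg.svd(q-c)[2][2]; nn*=np.sign(nn[2]); print(n,best,len(Q),c,nn,np.arccos(nn[2]),'yaw(-x)',np.arctan2(nn[1],nn[0]))
for p in([.5,.2,.4],[.57,-.05,.35],[.53,-.27,.2]):
    for a in(-.35,-.06,-.06+np.pi,-.35+np.pi): print(p,a,ctrl.ik(p,quat(down(a))))
E
```

```text
[ 0.      0.2005  0.9797 -0.    ] [[-0.9196  0.3929  0.    ]
 [ 0.3929  0.9196 -0.0001]
 [-0.0001 -0.     -1.    ]]
{'mtx': array([[322.0453,   0.    , 325.7752],
       [  0.    , 322.0453, 203.1008],
       [  0.    ,   0.    ,   1.    ]]), 'hand_eye': array([[-0.0007, -0.9567, -0.291 ,  0.0742],
       [ 1.    , -0.0005, -0.0005,  0.0002],
       [ 0.0003, -0.291 ,  0.9567, -0.1418],
       [ 0.    ,  0.    ,  0.    ,  1.    ]])}
scene 967 3259 [0.5384 0.2242 0.1059] [-0.1798 -0.541   0.8216] 0.6065994414165892 yaw(-x) -1.8917059103102005
top 891 2657 [0.5224 0.2306 0.1084] [-0.1858 -0.5296  0.8276] 0.5959124339965232 yaw(-x) -1.9082573983686997
[0.5, 0.2, 0.4] -0.35 [-0.5733  0.2821  0.2117  1.4022 -0.0589  1.4635 -0.7134]
[0.5, 0.2, 0.4] -0.06 [-0.5266  0.2795  0.1442  1.4016 -0.0399  1.4633 -0.4436]
[0.5, 0.2, 0.4] 3.081592653589793 [-0.0506  0.3056 -0.5484  1.3954  0.1581  1.4843  2.4897]
[0.5, 0.2, 0.4] 2.791592653589793 [-0.0983  0.2981 -0.4758  1.396   0.1355  1.4798  2.2233]
[0.57, -0.05, 0.35] -0.35 [-0.2748  0.3815  0.4978  1.4312 -0.1823  1.3747 -0.1218]
[0.57, -0.05, 0.35] -0.06 [-0.2509  0.3766  0.4586  1.4309 -0.1668  1.3726  0.1526]
[0.57, -0.05, 0.35] 3.081592653589793 [-0.5909  0.5501  1.1522  1.4349 -0.5005  1.4756 -2.6508]
[0.57, -0.05, 0.35] 2.791592653589793 [ 0.1891  0.3534 -0.2187  1.4249  0.0767  1.3717  2.7599]
[0.53, -0.27, 0.2] -0.35 [ 0.0246  0.56    0.6695  1.6382 -0.3834  1.0785  0.4536]
[0.53, -0.27, 0.2] -0.06 [ 0.0347  0.5555  0.6506  1.638  -0.3716  1.075   0.7321]
[0.53, -0.27, 0.2] 3.081592653589793 [-0.1816  0.7373  1.1513  1.6405 -0.7065  1.2401 -2.0842]
[0.53, -0.27, 0.2] 2.791592653589793 [-0.1816  0.7373  1.1513  1.6405 -0.7065  1.2401 -2.3742]
```

```bash
cat >> h.py <<'E'
n0=np.array([-.183,-.535,.825]); n0/=np.linalg.norm(n0)
up0=np.array([0,0,1])-n0*n0[2]; up0/=np.linalg.norm(up0)   # up the slope
rt0=np.cross(up0,n0)                                        # right as seen looking at the face
def face(th): # tool along -n; closing axis at clockwise angle th from up-slope
    y=np.cos(th)*up0+np.sin(th)*rt0; z=-n0; return np.column_stack([np.cross(y,z),y,z])
E
python3 - <<'E'
from h import *
c=np.array([.525,.222,.107])
for th in np.arange(-180,180,30):
    q=ctrl.ik(c+.2*n0,quat(face(np.radians(th)))); g=ctrl.ik(c+.018*n0,quat(face(np.radians(th))))
    print(th,q,g)
E
```

```text
-180 [-0.11    0.2372  0.2937  2.0196 -0.8327  0.9779 -1.2146] [-0.1259  0.4925  0.0409  2.15   -1.231   0.5998 -0.9063]
-150 [-0.6837  0.4214  1.1536  2.0251 -1.0445  1.2862 -1.4686] [ 0.6462  0.7825 -1.2245  2.1418  0.801   0.3516  2.8427]
-120 [-0.6837  0.4214  1.1536  2.0251 -1.0445  1.2862 -1.9922] [-0.6921  0.6918  0.9523  2.157  -1.4408  1.1434 -1.751 ]
-90 [-0.6837  0.4214  1.1536  2.0251 -1.0445  1.2862 -2.5158] [ 0.6523  0.7929 -1.2417  2.1417  0.8331  0.3644  1.764 ]
-60 [ 0.997   0.4198 -1.2204  2.0081 -0.2129  0.7039  2.2971] [ 0.5835  0.7013 -1.0735  2.1422  0.438   0.2657  1.6309]
-30 [-0.1564  0.2412  0.353   2.0201 -0.8454  0.9907  2.4657] [ 0.5199  0.6457 -0.9459  2.1425  0.0362  0.2368  1.506 ]
0 [-0.0966  0.2362  0.2767  2.0194 -0.829   0.9744  1.9227] [ 0.4557  0.6045 -0.8302  2.1429 -0.3169  0.2451  1.3332]
30 [-0.0607  0.2338  0.2313  2.019  -0.8193  0.9651  1.3877] [ 0.3804  0.5685 -0.7045  2.1436 -0.6117  0.2791  1.102 ]
60 [-0.0871  0.2355  0.2646  2.0193 -0.8264  0.9719  0.8725] [ 0.3059  0.5421 -0.5871  2.1444 -0.8034  0.323   0.7681]
90 [-0.0633  0.234   0.2346  2.0191 -0.82    0.9657  0.3413] [ 0.1966  0.5151 -0.4226  2.1457 -0.981   0.3921  0.4197]
120 [-0.0752  0.2347  0.2496  2.0192 -0.8232  0.9688 -0.1785] [ 0.1138  0.5021 -0.3018  2.1468 -1.0704  0.4451 -0.0161]
150 [-0.1108  0.2373  0.2947  2.0196 -0.8329  0.9782 -0.6907] [ 0.0517  0.4958 -0.2125  2.1476 -1.1225  0.4847 -0.4886]
```

```bash
python3 - <<'E'
from h import *
c=np.array([.525,.222,.107])
a=-.06
ctrl.movep(c+.2*n0,quat(face(np.radians(120)))); ctrl.pause(.1); im1,*_=wrist('w_dial'); print(get_state()['time'],get_state()['tcp_pos'])
ctrl.movep([.60,-.05,.34],quat(down(a))); ctrl.pause(.1); im2,*_=wrist('w_stand'); print(get_state()['time'])
ctrl.movep([.533,-.272,.30],quat(down(a))); ctrl.pause(.1); im3,*_=wrist('w_rack'); print(get_state()['time'])
f=lambda x:cv2.resize(x,(400,250),interpolation=cv2.INTER_AREA)
cv2.imwrite('pics/w3.png',np.vstack([np.hstack([f(im2),f(im3)]),np.hstack([f(im1),f(im1[100:350,120:520])])]))
E
```

```text
3.2583 [0.4883 0.1161 0.2718]
4.2417
5.325
```

View pics/w3.png

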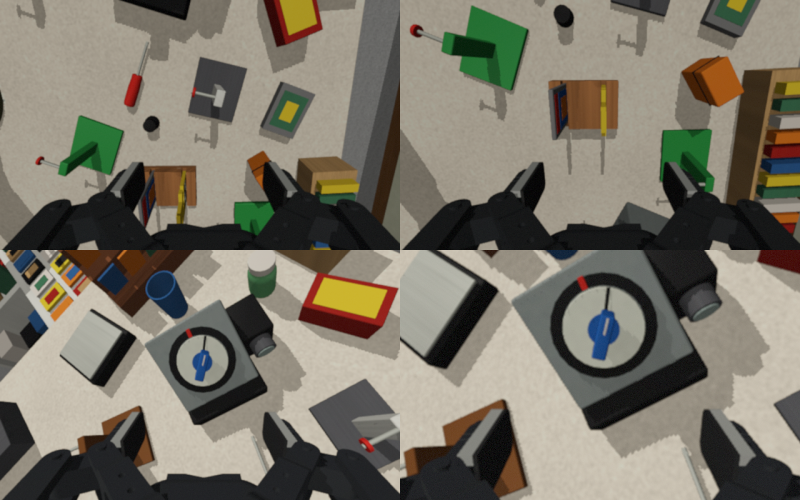

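The wrist views show the stand at (215,95) in the upper left, with its pin pointing left. The upper right has the plate at (604,108), edge-on in the right groove. In the lower right, the red mark is at (583,283) and the pointer at (607,292), clockwise past it, with the bar nearly in line with the pointer.

```bash
python3 - <<'E'
from h import *
v,u=np.mgrid[:400,:640]
def load(n):
    z=np.load(n+'.npz'); h=cv2.cvtColor(z['im'],cv2.COLOR_BGR2HSV); return z['im'],z['P'],h[...,0],h[...,1],h[...,2],z['W'],z['K']
def rect(name,Q):
    if len(Q)<5: print(name,len(Q)); return
    r=cv2.minAreaRect((Q[:,:2]*1000).astype(np.float32)); print(name,len(Q),np.median(Q,0),np.round(r[0],1),np.round(r[1],1),round(r[2],1))
def ray(px,W,K,z):
    d=W[:3,:3]@np.array([(px[0]-K[0,2])/K[0,0],(px[1]-K[1,2])/K[1,1],1]); o=W[:3,3]; return o+d*(z-o[2])/d[2]
for nm,box in(('w_stand',(230,370,90,200)),('w_rack',(230,350,110,230))):
    im,P,H,S,V,W,K=load(nm); b=(u>box[0])&(u<box[1])&(v>box[2])&(v<box[3]); Z=P[...,2]
    print(nm)
    if nm=='w_stand':
        rect('posttop',P[b&(abs(Z-.129)<.008)&(S<70)&(V>110)]); m=b&((H<8)|(H>172))&(S>130)&(Z>.1); rect('head',P[m])
        px=[u[m].mean(),v[m].mean()]; print('head px',px,ray(px,W,K,.125))
        rect('foot',P[b&(Z>.005)&(Z<.03)])
        m=b&(Z>.11); rect('allhigh',P[m])
    else:
        rect('racktop',P[b&(abs(Z-.035)<.007)]); Y=(H>20)&(H<35)&(S>120)
        rect('plate>.13',P[b&Y&(Z>.135)]); rect('shoulder',P[b&Y&(abs(Z-.112)<.006)]); rect('low',P[b&Y&(abs(Z-.085)<.012)])
        q=P[b&Y]; 
        R=np.array([np.cos(-.05),np.sin(-.05)]); 
        for lo in np.arange(.04,.16,.01):
            k=q[(q[:,2]>=lo)&(q[:,2]<lo+.01)]; print(round(lo,2),len(k),k[:,1].min().round(3) if len(k) else '',k[:,1].max().round(3) if len(k) else '')
        rect('case',P[b&~Y&(Z>.11)])
# top: refine with rays
im,P,H,S,V,W,K=load('w_dial')
cx=(u>240)&(u<400)&(v>100)&(v<230)
red=cx&((H<8)|(H>172))&(S>120); blue=cx&(H>100)&(H<125)&(S>130); white=cx&(S<60)&(V>140)
for nm,m in(('red',red),('blue',blue),('white',white)): print(nm,m.sum(),np.median(P[m],0),u[m].mean(),v[m].mean())
cv2.imwrite('pics/dz.png',cv2.resize(im[115:205,260:390],(780,540),interpolation=cv2.INTER_CUBIC))
E
```

```text
w_stand
posttop 514 [ 0.6241 -0.0269  0.1279] [606.2 -24.9] [28.8 58.8] 73.2
head 66 [ 0.5829 -0.017   0.1319] [582.5 -17.6] [16.1  4.5] 73.3
head px [np.float64(309.6969696969697), np.float64(147.3939393939394)] [ 0.5824 -0.0178  0.125 ]
foot 4929 [ 0.6149 -0.0256  0.0114] [558.7 -30.4] [151.8 206.4] 88.8
allhigh 693 [ 0.6211 -0.0256  0.1278] [606.  -25.6] [30.2 58.8] 73.5
w_rack
racktop 5862 [ 0.5031 -0.2676  0.0343] [ 493.9 -271.5] [ 99.1 139.7] 86.7
plate>.13 395 [ 0.5338 -0.2701  0.1532] [ 533.7 -272.1] [39.7  7.5] 86.6
shoulder 183 [ 0.5347 -0.245   0.1113] [ 533.2 -271.8] [79.1  7.2] 86.8
low 17 [ 0.5369 -0.2331  0.0811] [ 535.8 -233.4] [1.5 6.8] 88.2
0.04 6 -0.233 -0.233
0.05 1 -0.233 -0.233
0.06 7 -0.233 -0.232
0.07 7 -0.234 -0.233
0.08 13 -0.234 -0.233
0.09 0  
0.1 10 -0.25 -0.232
0.11 179 -0.311 -0.233
0.12 15 -0.253 -0.252
0.13 17 -0.253 -0.252
0.14 17 -0.253 -0.252
0.15 370 -0.292 -0.252
case 1164 [ 0.4567 -0.2628  0.135 ] [ 493.4 -268.5] [81.4 89.2] 85.2
red 119 [0.5398 0.2613 0.1403] 302.00840336134456 132.96638655462183
blue 1038 [nan nan nan] 316.9393063583815 171.8728323699422
white 6551 [nan nan nan] 296.57441611967636 169.77927034040604
```

View pics/dz.png

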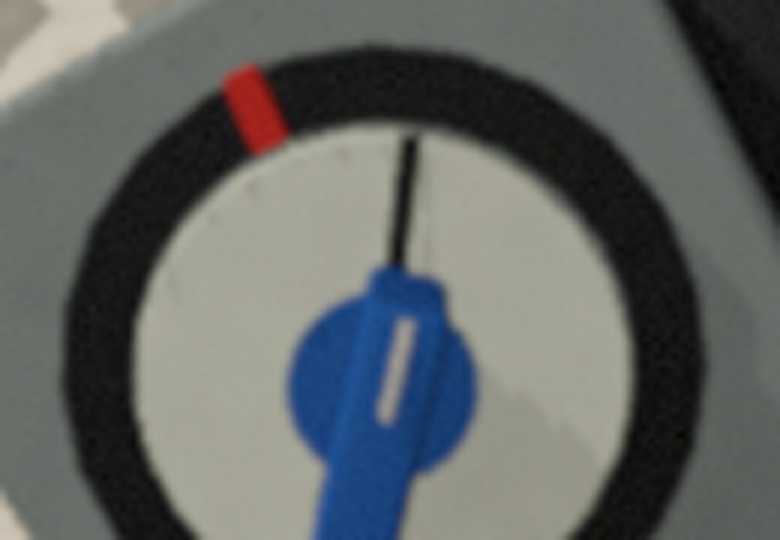

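The slot is confirmed: the plate's +y edge has a gap at z 0.09–0.10, so it opens toward world +y. I'll grasp the tab, lift, and go to the pre-insert pose.

```bash
cat >> h.py <<'E'
pin=np.array([.6025,-.024,.125]); sa=-.30; sy=np.array([-np.sin(sa),np.cos(sa),0]); sx=np.array([np.cos(sa),np.sin(sa),0])
E
python3 - <<'E'
from h import *
a=-.058; p=np.array([.5337,-.272,.12])
ctrl.movel(p,quat(down(a)),max_speed=.15) if False else ctrl.movep([p[0],p[1],.2],quat(down(a)))
ctrl.movel(p,max_speed=.12)
ctrl.close_gripper(60); s=get_state(); print(s['time'],s['width'],s['gripper_force'])
ctrl.movel([p[0],p[1],.215],max_speed=.15); s=get_state(); print(s['width'],s['contact_force'])
q=pin-.075*sy; q[2]=.156
ctrl.movep([q[0],q[1],.2],quat(down(sa))); ctrl.movel(q,max_speed=.1); ctrl.pause(.15)
im,P,W,K=wrist('w_pre'); s=get_state(); print(s['time'],s['width'],s['tcp_pos'],q)
cv2.imwrite('pics/pre.png',im)
h=cv2.cvtColor(im,cv2.COLOR_BGR2HSV);H,S,V=h[...,0],h[...,1],h[...,2];Z=P[...,2]
v,u=np.mgrid[:400,:640]
T=np.stack([(P-pin)@sx,(P-pin)@sy,P[...,2]],-1)
Y=(H>20)&(H<35)&(S>120)&(abs(T[...,0])<.06)&(T[...,1]<.02)&(T[...,1]>-.15)
q=T[Y]; print('plate',len(q),q.min(0),q.max(0),np.median(q,0))
for lo in np.arange(.04,.2,.01):
    k=q[(q[:,2]>=lo)&(q[:,2]<lo+.01)]
    if len(k): print(round(lo,2),len(k),k[:,:2].min(0),k[:,:2].max(0))
m=((H<8)|(H>172))&(S>130)&(abs(T[...,0])<.05)&(abs(T[...,1])<.05)&(Z>.1); print('head',m.sum(),np.median(T[m],0),T[m].min(0),T[m].max(0))
m=(abs(T[...,0])<.015)&(abs(T[...,1])<.02)&(Z>.1); print('pin',m.sum(),np.median(T[m],0) if m.any() else '')
E
```

```text
7.3167 0.006886374416117134 58.73635947704315
0.00716348374426889 [-0.265   0.4456 -1.8559]
9.65 0.007382413900777928 [ 0.5808 -0.0959  0.1568] [ 0.5803 -0.0957  0.156 ]
plate 3625 [-0.038  -0.1327 -0.0011] [ 0.0374 -0.0352  0.2405] [ 0.0004 -0.0573  0.1889]
0.05 19 [-0.003  -0.0358] [ 0.0039 -0.0356]
0.06 24 [-0.0036 -0.0358] [ 0.0044 -0.0354]
0.07 24 [-0.0034 -0.0359] [ 0.0043 -0.0354]
0.08 27 [-0.0033 -0.0359] [ 0.0041 -0.0354]
0.09 33 [-0.0031 -0.0358] [ 0.004  -0.0354]
0.1 41 [-0.0036 -0.0357] [ 0.0043 -0.0353]
0.11 98 [-0.0034 -0.0381] [ 0.0042 -0.0352]
0.13 60 [-0.0036 -0.0359] [ 0.0042 -0.0353]
0.14 694 [-0.0034 -0.0559] [ 0.0041 -0.0353]
0.15 119 [-0.0033 -0.056 ] [ 0.004  -0.0549]
0.16 152 [-0.0045 -0.0646] [ 0.0052 -0.0548]
0.17 191 [-0.0034 -0.0648] [ 0.0053 -0.0549]
0.18 1224 [-0.0044 -0.0958] [ 0.0052 -0.0546]
0.19 883 [-0.0037 -0.0952] [ 0.0043 -0.0547]
head 350 [-0.0205  0.0001  0.1316] [-0.0232 -0.0082  0.1222] [-0.0186  0.0084  0.1346]
pin 703 [ 0.0002 -0.0003  0.1268]
```

View pics/pre.png

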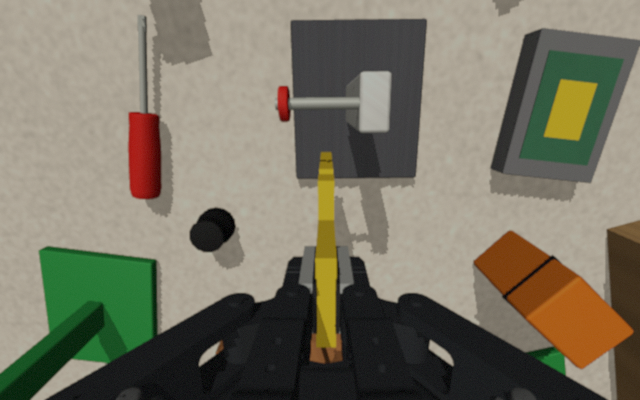

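The plate edge is 35 mm short of the pin, and the slot gap (z 0.118–0.132) is level with it. Slide on, lower, and release.

```bash
python3 - <<'E'
from h import *
s=get_state(); p=np.array(s['tcp_pos'])
p1=p+.0755*sy; ctrl.movel([p1[0],p1[1],.1565],max_speed=.08); print(get_state()['contact_force'])
ctrl.movel([p1[0],p1[1],.1463],max_speed=.04); ctrl.pause(.1); s=get_state(); print(s['contact_force'],s['tcp_pos'])
ctrl.ungrasp(); ctrl.pause(.1)
ctrl.movel([p1[0],p1[1],.24],max_speed=.15); ctrl.pause(.3)
im,P,W,K=wrist('w_hung'); cv2.imwrite('pics/hung.png',im); print(get_state()['time'])
h=cv2.cvtColor(im,cv2.COLOR_BGR2HSV);H,S=h[...,0],h[...,1]
T=np.stack([(P-pin)@sx,(P-pin)@sy,P[...,2]],-1)
Y=(H>20)&(H<35)&(S>120)&(abs(T[...,0])<.03)&(abs(T[...,1])<.06)
q=T[Y]; k=q[q[:,2]>.172]; print('top',len(k),np.median(k,0),k.min(0),k.max(0)); k=q[abs(q[:,2]-.138)<.006]; print('shoulder',len(k),np.median(k[:,2]),k.min(0),k.max(0))
E
```

```text
[-0.4695 -0.2613 -1.3746]
[ 0.0869 -0.514  -0.3751] [ 0.603  -0.0241  0.1461]
13.2083
top 666 [0.0002 0.0004 0.1791] [-0.018  -0.0224  0.1721] [0.0041 0.0177 0.321 ]
shoulder 329 0.13872966401033845 [-0.0037  0.0184  0.1323] [0.0041 0.0396 0.144 ]
```

It's hanging with its top at z 0.179, centred on the pin. Next I'll work out the dial geometry from the saved wrist view.

```bash
python3 - <<'E'
from h import *
z=np.load('w_dial.npz'); im,P,W,K=z['im'],z['P'],z['W'],z['K']
h=cv2.cvtColor(im,cv2.COLOR_BGR2HSV);H,S,V=h[...,0],h[...,1],h[...,2]; v,u=np.mgrid[:400,:640]
b=(u>240)&(u<400)&(v>100)&(v<240)
c0=np.array([.525,.222,.107])
hh=(P-c0)@n0; r=np.linalg.norm(P-c0-hh[...,None]*n0,axis=-1)
w=b&(S<60)&(V>120)&(r<.05)&(abs(hh-.010)<.008); Q=P[w]
c=Q.mean(0); nn=np.linalg.svd(Q-c)[2][2]; nn*=np.sign(nn[2]); print('dial plane',len(Q),c,nn,np.arccos(nn[2]),np.arctan2(nn[1],nn[0]),n0)
def ray(px,h):
    d=W[:3,:3]@np.array([(px[0]-K[0,2])/K[0,0],(px[1]-K[1,2])/K[1,1],1]); o=W[:3,3]
    return o+d*((c-o)@nn+h)/(d@nn)
# dial centre: circle from white region outline (convex hull)
cnt=cv2.findNonZero(cv2.morphologyEx((w).astype(np.uint8),cv2.MORPH_OPEN,np.ones((3,3)))); hull=cv2.convexHull(cnt)[:,0]
pts=np.array([ray(p,0) for p in hull]); up=np.array([0,0,1])-nn*nn[2]; up/=np.linalg.norm(up); rt=np.cross(up,nn)
xy=np.c_[(pts-c)@rt,(pts-c)@up].astype(np.float32)
(cx,cy),rad=cv2.minEnclosingCircle(xy); C=c+cx*rt+cy*up; print('centre',C,'r',rad)
def ang(p): d=p-C; return np.degrees(np.arctan2(d@rt,d@up)),np.linalg.norm(d-(d@nn)*nn)
f=lambda x,y:(x/6+260-.42,y/6+115-.42)
for nm,px,hgt in(('mark in',f(270,152),0),('mark out',f(240,72),0),('ptr out',f(411,138),0),('ptr in',f(397,265),0),('tick out',f(408,322),.041),('tick in',f(385,420),.041)): 
    print(nm,ray(px,hgt),ang(ray(px,hgt)))
t1,t2=ray(f(408,322),.041),ray(f(385,420),.041); d=t1-t2; print('tick dir',np.degrees(np.arctan2(d@rt,d@up)))
bl=b&(H>100)&(H<125)&(S>130); hb=(P-C)@nn; k=bl&(hb>.036)&(hb<.046); Q=P[k]; e=np.c_[(Q-C)@rt,(Q-C)@up]*1000; r=cv2.minAreaRect(e.astype(np.float32)); print('bar',len(Q),r,np.median(hb[k]))
E
```

```text
dial plane 3967 [0.5226 0.2223 0.1137] [-0.187  -0.5311  0.8264] 0.5980446200398869 -1.9093362683834472 [-0.183  -0.5349  0.8249]
centre [0.5209 0.2211 0.1126] r 0.043746091425418854
mark in [0.5365 0.2548 0.1377] (np.float64(4.529217507269963), np.float64(0.044810177104628646))
mark out [0.5426 0.2649 0.1456] (np.float64(5.7482008859330875), np.float64(0.05895744983062924))
ptr out [0.5547 0.2398 0.1322] (np.float64(36.405047693871396), np.float64(0.043325218102633505))
ptr in [0.5378 0.2302 0.1222] (np.float64(37.09058062261311), np.float64(0.02144274865519972))
tick out [0.5299 0.2059 0.1545] (np.float64(43.66205022004708), np.float64(0.019609268807307834))
tick in [0.5166 0.2003 0.1478] (np.float64(48.97363459672816), np.float64(0.0037085852731029404))
tick dir 42.42640939553712
bar 543 ((0.43964481353759766, 0.2615509033203125), (42.153907775878906, 14.003010749816895), 47.76338577270508) 0.04083579214929163
```

Measured angles, clockwise from up-slope: mark 5°, pointer 36.7° (dial +0.55 rad) and bar 42.3° (slack 0.10 rad). All are plausible against the given ranges. Grip the knob, back off to bar −12°, and come up to about 21° for a look.

```bash
cat >> h.py <<'E'
n0=np.array([-.187,-.5311,.8264]); n0/=np.linalg.norm(n0); up0=np.array([0,0,1])-n0*n0[2]; up0/=np.linalg.norm(up0); rt0=np.cross(up0,n0)
C=np.array([.5209,.2211,.1126])+.0003*rt0+.0002*up0
def pose(h,b): return C+h*n0,quat(face(np.radians(b+90)))
def turn(b0,b1,step=10):
    k=max(1,int(np.ceil(abs(b1-b0)/step)))
    for b in np.linspace(b0,b1,k+1)[1:]:
        ctrl.movep(*pose(.010,b)); s=get_state(); print(round(b,1),round(s['time'],2),s['contact_force'],s['wrist_torque'].round(2) if hasattr(s['wrist_torque'],'round') else s['wrist_torque'],round(s['width'],4))
E
python3 - <<'E'
from h import *
ctrl.movep(*pose(.19,42.3)); ctrl.movel(pose(.010,0)[0],max_speed=.15)
print(get_state()['tcp_pos'],C+.01*n0,get_state()['qpos'],get_state()['time'])
ctrl.close_gripper(40); print(get_state()['width'])
turn(42.3,-12,13.6)
ctrl.pause(.2)
turn(-12,21,11)
im,*_=wrist('w_turn'); print(get_state()['time'])
E
```

```text
[0.5196 0.2155 0.1213] [0.5194 0.2158 0.121 ] [-0.1431  0.4893  0.0499  2.1588 -1.2504  0.591  -0.0708] 15.3167
0.013431548535122018
28.7 16.29 [-2.7329 -1.2619  4.2387] [-0.26  0.42  0.19] 0.013
15.2 16.62 [-1.7019 -1.5353  5.2537] [-0.27  0.39  0.18] 0.013
1.6 16.94 [-2.5447 -1.3766  5.037 ] [-0.21  0.33  0.22] 0.0134
-12.0 17.27 [-2.6613 -1.5497  5.7022] [-0.17  0.35  0.22] 0.0132
-1.0 17.76 [-2.4036 -2.8197  7.5899] [-0.21  0.4   0.2 ] 0.0135
10.0 18.05 [-2.4134 -2.1329  6.4367] [-0.19  0.49  0.23] 0.0135
21.0 18.34 [-2.5276 -3.1258  7.1727] [-0.16  0.48  0.24] 0.013
18.3917
```

View pics/w_turn.png

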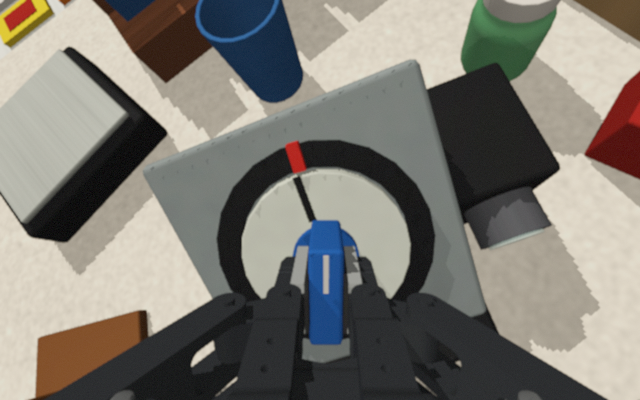

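The pointer's outer end is at (296,179), just short of the red mark's inner end at (299,172). I'll measure that precisely, make the remaining clockwise turn, then release and check.

```bash
cat >> h.py <<'E'
def meas(name):
    z=np.load(name+'.npz'); im,W,K=z['im'],z['W'],z['K']
    # rectify the dial plane: 6 px/mm, up-slope up
    g=np.array([(x,y) for x in(-.07,.07) for y in(-.07,.07)]); X=C+g[:,:1]*rt0+g[:,1:]*up0
    c=(X-W[:3,3])@W[:3,:3]; p=c@K.T; p=p[:,:2]/p[:,2:]
    M=cv2.getPerspectiveTransform(p.astype(np.float32),np.float32([(300+x*4000,300-y*4000) for x,y in g]))
    o=cv2.warpPerspective(im,M,(600,600),flags=cv2.INTER_CUBIC); cv2.imwrite(f'pics/{name}_r.png',o)
    h=cv2.cvtColor(o,cv2.COLOR_BGR2HSV).astype(int); v,u=np.mgrid[:600,:600]; r=np.hypot(u-300,v-300)/4; a=np.degrees(np.arctan2(u-300,300-v))
    red=(r>47)&(r<57)&((h[...,0]<8)|(h[...,0]>172))&(h[...,1]>120); blk=(r>30)&(r<42)&(h[...,2]<75)&(h[...,1]<120)&(abs(a)<50)
    print('mark',red.sum(),np.median(a[red]),'ptr',blk.sum(),np.median(a[blk]),'diff',np.median(a[blk])-np.median(a[red]))
    return np.median(a[blk])-np.median(a[red]),np.median(a[red])
E
python3 - <<'E'
from h import *
meas('w_dial'); d,m=meas('w_turn')
E
```

```text
mark 1451 5.07960786001457 ptr 480 36.16422038594963 diff 31.084612525935064
mark 1220 4.927252807700423 ptr 606 1.3971810272963765 diff -3.5300717804040467
```

```bash
python3 - <<'E'
from h import *
turn(21,24.4); ctrl.pause(.2); wrist('w_t2'); meas('w_t2')
ctrl.ungrasp(); ctrl.pause(.1); ctrl.movel(pose(.19,0)[0],max_speed=.15); ctrl.pause(.2)
im,P,W,K=wrist('w_fin'); meas('w_fin'); print(get_state()['time'])
H,S=cv2.split(cv2.cvtColor(im,cv2.COLOR_BGR2HSV))[:2]
hb=(P-C)@n0; rr=np.linalg.norm(P-C,axis=-1); Q=P[(H>100)&(H<125)&(S>130)&(hb>.036)&(hb<.046)&(rr<.06)]
r=cv2.minAreaRect((np.c_[(Q-C)@rt0,(Q-C)@up0]*1000).astype(np.float32)); print('bar',r)
s,d=vision.grab_frame('scene'); o=np.hstack([cv2.resize(s[190:290,260:380],(384,320)),cv2.resize(im[90:250,220:412],(384,320))]); cv2.imwrite('pics/end.png',o)
E
```

```text
24.4 18.64 [-3.0136 -2.3022  6.586 ] [-0.19  0.42  0.18] 0.0135
mark 1238 5.034435817828356 ptr 608 4.014897359696224 diff -1.019538458132132
mark 1418 4.975411331709353 ptr 464 4.3241707515270695 diff -0.6512405801822831
21.2833
bar ((0.3697035312652588, 0.6902332305908203), (41.259620666503906, 13.121437072753906), 65.51105499267578)
```

View pics/end.png

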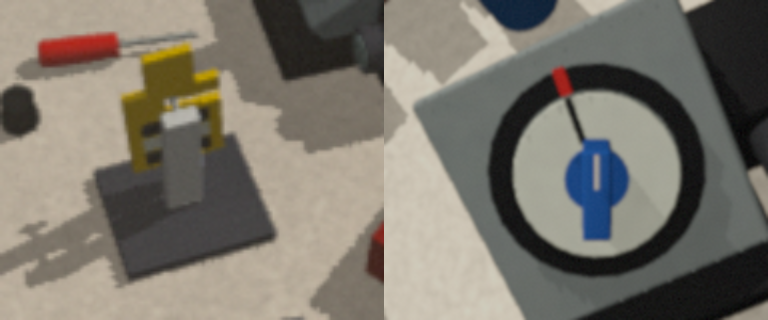

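The plate hangs upright on the pin (left half). In the right half the pointer at (570,100) meets the mark at (563,82). The dial is 0.7–1° short, and the bar at 24.5° gives about 20° of slack (0.35 rad) taken up clockwise. The arm is clear, so I'll hand in.

```bash
python3 -c "
from station import ticket
print(ticket.close_job())"
```

```text
the job is handed in; nothing more can be done
None
```

The job is handed in at about 21 s: the plate hangs upright in its notch on the grey stand's pin, and the dial is within about 1° of the red mark with the slack taken up clockwise; the hand-in call returned no verdict.

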